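# Bolt the specimen case shut

## Robot

A 7-joint arm with a two-finger parallel gripper is mounted at the origin on the work surface. World frame = base frame: x ahead of the robot, y to its left, z up, the work surface at z = 0. Lengths are in m, angles in rad, forces in N, time in s.
With the tool pointing down it reaches from about 0.425 to 0.925 m from the base axis. Payload 6.8 kg.
Tool frame: the origin (TCP) lies midway between the tips of the shut fingers; the grasp point (between the pads) lies 19 mm behind it (r.grasp_offset is the distance from the TCP to the grasp point, in m); z points along the fingers, y is the line along which they close (so a half turn about z gives the same grasp; the last joint's range is limited). The gripper opens to 85 mm and grips with 20 to 120 N. Pads are 22 mm wide; open, the fingers measure 114 mm over their backs; the gripper's body (76 mm by 85 mm) begins 54 mm behind the grasp point. The pads swing forward as they close: fully open they stand 13 mm farther back than shut.
Start: joints at [-1.346, 0.477, 0.022, 1.555, -0.011, 1.109, -0.083], TCP at [0.221, 0.638, 0.193] pointing down, gripper open.
Joint ranges: [-2.96, 2.96], [-0.34, 2.1], [-1.41, 1.46], [0.24, 2.44], [-1.37, 4.51], [0.17, 1.92], [-2.96, 2.96]. Speed limits (rad/s): [2.39, 2.39, 3.14, 3.14, 3.14, 3.14, 3.14].

## Interface

Orientations are given as a unit quaternion [x, y, z, w].
In Python, from workcell import r gives the robot as it stands.
- The arm moves only by the shell command python3 -m inch 'ROWS'. ROWS is JSON, one flat list of numbers, 7 for each row, row after row: the closure, from -1 (fully open) to 1 (shut), then the shift along the tool's x, y, z as a fraction of full scale, then the turn, a rotation vector about the tool's x, y, z as a fraction of full scale. In form: [grip, tx, ty, tz, ax, ay, az, grip, tx, ty, tz, ax, ay, az, ...]. A call has exactly 8 rows; each row is the pose to reach, as a shift and turn from the pose commanded when the call began, along the tool's axes at that moment, turning the shorter way round; what a row does not reach only later rows make up. Full scale, the value 1, is 0.1 m for a shift and 180 degrees for a turn. A row lasts 1/8 s, in which the tool goes at most 62.5 mm and 10.7 degrees, less where a joint would pass 70% of its speed; a pose out of reach is approached as far as the arm can. A call with a number of a shift or a turn outside -1 to 1 is refused whole. A call with a gripper value outside its range is refused whole. The fingers move at their own pace and stop on an object; the grip force is fixed at half the most. Time passes only in rows, so rows that repeat a pose let the fingers close, or fill a call up. It gives the time, the measured TCP pose, the force, the opening and the grip force at its end, in the units of the state.
- r.state(): the state, without advancing time (a new reading comes with each control period).
- r.snapshot(name): name is "side" or "top"; returns a dict with "image" (384x512x3 uint8, red, green, blue), "depth" (384x512 float32, m along the optical axis (not along the pixel's ray), 0 where there is no reading), "fovy" (degrees; the focal length in pixels is half the picture's height over the tangent of half this angle, whatever the lens; pixels are square), "cx", "cy" (the principal point, pixels), "distortion" ([k1, k2, p1, p2, k3] as OpenCV has them; the pictures are not rectified), "extrinsics" (4x4, takes a point from camera to world coordinates). Camera axes: x right, y down, z forward; pixel columns grow to the right and rows downward; lengths in m; the calibration is good to about 2 mm. A picture is of the moment at which its call begins.
- r.finish_job(): hands the job in; it is judged then, once.
Trained networks look in a picture, given as the dict that the camera call returned (one of the last four; its "shot" number tells which), for a name from the list of things; names that differ only in an ending like _2 or _b are one class to them, and where a whole thing is asked for, a point or a joint stands for the part that bears it (a point fixed in the world has none). Each returns a list of dicts, best first, with "conf" (0 to 1); they miss things now and then, are a little off and sometimes report something else, mostly with a low value. They report only what shows in the picture. A call takes as long as a camera call.
- r.boxes_of(picture, name): "rect" ([left, top, right, bottom] in pixels, round what is visible of it).
- r.landmark_of(picture, name): "uv" ([column, row] in pixels: a listed point, or the origin of a listed thing).
The state is a dict: "time_s": time; "joints": joint angles; "qd": joint speeds; "effort": joint torques, N m; "position": TCP position; "eef_rot": TCP orientation; "contact_force": force on the tool from outside, world axes, zero at the start; "wrist_torque": the same for the moment, N m; "grip_width": opening from 0.0 (shut) to 1.0 (fully open); "grasp_force": force on a finger pad.
Only numpy, scipy, OpenCV 4.12 (cv2) and the standard library are available. Lean on these libraries where they do the work, as an engineer would, in place of code of your own. Each camera call takes 0.05 s, during which the arm holds its last target. There are 200 camera calls.

## Task

Bolt the specimen case shut: its glazed hatch stands proud on a springy seal, so hold the barrel bolt by its knob, press the hatch down with it just far enough for the bolt to slip into the keeper on the side rail, and slide the bolt fully home. Then turn the handle down towards the front (the robot's side) into its notch and let go, so that the hatch stays bolted. Feel for the keeper instead of ramming the bolt or crushing the hatch down, and leave the tin, bottle, hand lens and calipers where they are.

Things in the scene. Friction and masses are not known exactly. Their poses are not given: they have to be found in the camera images.
- case: Dark wooden specimen case with a glazed hatch in its top, 320 x 260 x 80 mm, fixed to the desk. Origin: centre of its underside. x runs from the front (robot side) to the hinges, y to the left, z up. The hatch hinges about a line along y, 135 mm behind the centre at height 80; its front edge is 134 mm in front of the centre. The left rail (along x) carries the bolt's keeper.
- keeper_foot (a point): Point on the left rail's top, on the bolt's line, below the middle of the keeper's face that meets the bolt. The keeper is a brass block reaching 20 mm from here to the case's +y, 30 mm wide, with a hole 16 mm wide, 13.5 mm high, through it along y. The hole's centre is anywhere from 9.5 to 21 mm above this point, different at each start and not measured: find it by feel.
- barrel: Brass barrel, 22 mm in diameter, on an 80 x 36 mm plate on the hatch, moving with it. Origin: on the bolt's axis where the stem stands at throw 0, 230 mm in front of the hinge line, 16 mm above the hatch's top (and the case's, when flush). Its x is the case's -y, its y the case's x, z up. Slot on top; at its left end an 8.5 mm wide notch opens down the front side. Stem on barrel over 45 N: damage.
- bolt: Steel rod, 12 mm in diameter, square-cut end, with a 7 mm stem and ball knob; it slides (about 1.5 N) and turns in the barrel. Origin: on its axis at the stem's foot; its end is 54 mm to -x; z runs along the stem. Too high or too low for the keeper's hole (play 0.75 mm up and down, 2 mm sideways) it butts on the keeper: over 15 N (22 N once in) is damage. Once in, it holds the hatch.
- knob (a point): Centre of the brass ball knob, 16 mm in diameter, 36 mm from the bolt's axis; straight above the axis at turn 0. It can be gripped along the bolt's axis from above.
- throw (a joint): How far the bolt is slid out, m, towards the case's +y (left). Starts at 0 to 0.008; about 0.012 touching the keeper's face; 0.030 fully home (stem stopped by the slot's left end). The handle can be turned only from 0.0287 on. It slides against about 1.5 N with an inertia of about 1.3 kg, so bring it up to the keeper slowly.
- turn (a joint): Turn of the handle about the bolt's axis, rad: 0 knob up, 1.40 down in the notch at the front (knob towards the case's -x, 22 mm above the hatch). It stays where it is left; turning needs 1 to 2 N at the knob. In the slot it has about 0.15 rad of play either way.
- hatch (a joint): Lift of the hatch about its hinges, rad: 0 flush with the case's top, positive up; the bolt moves 2.3 mm up or down per 0.01 rad. The seal holds it at about 0.030 to 0.037; it springs with 45 N m/rad (about 0.85 N per mm pressed at the knob) and goes on yielding below flush; pressed below -0.037 (8.5 mm under flush) it is damaged.
- tin: Bystander: dented round aluminium collecting tin with a lid, 77 mm in diameter, 62 mm high, standing left of the case. Origin: centre of its underside.
- bottle: Bystander: amber bottle with a glass stopper, 60 mm in diameter, 122 mm high, standing left of the case. Origin: centre of its underside.
- lens: Bystander: hand lens lying right of the case, brass rim 67 mm in diameter, bone handle 102 mm long to -x. Origin: under the centre of the glass.
- calipers: Bystander: open brass calipers lying right of the case, 105 mm long, 7 mm thick. Origin: under their joint, legs to +x.

How it is judged:
By the outcome, as a careful person would: the job done as asked, in the order asked, and still so for the second after the job is handed in, with the robot touching nothing.
It also fails if it takes over 72 s, if anything falls off the work surface, if the arm or the gripper's body presses on something with over 40 N, if the wrist force passes 120 N, or if a joint passes its speed limit or range.

## Working session

There is one attempt and no reset: what is moved stays moved. The work goes in short steps, Python scripts to look and compute and a shell command to move; the robot and the scene stay as the last step left them, time stands still between calls to the robot, and variables do not carry over. Pictures are saved under pics/ and viewed, at most 10 in all, crops included, and the job is handed in when it is done.

```bash
ls; mkdir -p pics; cat > h.py <<'E'
import numpy as np, cv2
from workcell import r
from scipy.spatial.transform import Rotation as R
def ray(p,uv):
    h=p["image"].shape[0]; f=h/2/np.tan(np.radians(p["fovy"])/2)
    K=np.array([[f,0,p["cx"]],[0,f,p["cy"]],[0,0,1]])
    q=cv2.undistortPoints(np.array([[uv]],float),K,np.array(p["distortion"],float))[0,0]
    return np.array([q[0],q[1],1.])
def world(p,uv,d=None,z=None):
    E=np.array(p["extrinsics"]); v=ray(p,uv); 
    if z is not None:
        w=E[:3,:3]@v; d=(z-E[2,3])/w[2]
    if d is None:
        u0,v0=int(round(uv[0])),int(round(uv[1])); a=p["depth"][v0-1:v0+2,u0-1:u0+2]; a=a[a>0]; d=np.median(a) if a.size else np.nan
    return E[:3,:3]@(v*d)+E[:3,3]
def tri(ps):
    A=np.zeros((3,3));b=np.zeros(3)
    for p,uv in ps:
        E=np.array(p["extrinsics"]); w=E[:3,:3]@ray(p,uv); w/=np.linalg.norm(w); M=np.eye(3)-np.outer(w,w); A+=M;b+=M@E[:3,3]
    return np.linalg.solve(A,b)
E
cat > look.py <<'E'
from h import *
import sys
np.set_printoptions(precision=4,suppress=True)
P={}
for c in ("side","top"):
    p=r.snapshot(c);P[c]=p
    cv2.imwrite(f"pics/{sys.argv[1]}_{c}.png",p["image"][:,:,::-1])
L={}
for n in sys.argv[2:]:
    for c in P:
        l=r.landmark_of(P[c],n)
        for k in l[:2]: print(n,c,np.array(k["uv"]),round(k["conf"],2),"depth->",world(P[c],k["uv"]))
        if l: L[n,c]=l[0]["uv"]
    if (n,"side") in L and (n,"top") in L: print("  tri",tri([(P[c],L[n,c]) for c in P]))
s=r.state(); print(s)
E
python3 look.py a case keeper_foot barrel bolt knob tin bottle; python3 -c "
import cv2,numpy as np
cv2.imwrite('pics/a_both.png',np.vstack([cv2.imread('pics/a_side.png'),cv2.imread('pics/a_top.png')])[:, :])"
```

```text
pics
case side [242.6 240.9] 0.76 depth-> [ 0.5923 -0.0394  0.0847]
keeper_foot side [182.7 189.9] 0.86 depth-> [0.5185 0.119  0.1104]
barrel side [190.6 195.9] 0.75 depth-> [0.5282 0.0908 0.1126]
barrel top [234.8 251. ] 0.58 depth-> [0.5241 0.105  0.1467]
  tri [0.5297 0.1075 0.1003]
bolt side [188.3 195.9] 0.43 depth-> [0.5234 0.0894 0.1148]
bolt top [330.9 214. ] 0.75 depth-> [ 0.6213 -0.1484  0.0058]
bolt top [235.9 251.7] 0.54 depth-> [0.5227 0.1027 0.1439]
  tri [ 0.5344 -0.0968  0.2587]
knob side [185.8 180.8] 0.63 depth-> [0.5232 0.0993 0.1444]
knob top [232.4 253.5] 0.54 depth-> [0.5217 0.1129 0.1112]
  tri [0.5224 0.111  0.1363]
tin side [200.6 186.3] 0.58 depth-> [0.5627 0.1531 0.086 ]
tin top [174.2 233.3] 0.56 depth-> [0.584  0.2603 0.0619]
  tri [ 0.5902  0.2735 -0.0002]
bottle side [245.2 184. ] 0.89 depth-> [0.6565 0.1354 0.0816]
bottle top [184.9 196.8] 0.61 depth-> [0.6739 0.2302 0.0739]
  tri [0.6913 0.2431 0.0021]
{'time_s': 0.8, 'joints': array([-1.3461,  0.477 ,  0.0224,  1.5554, -0.0115,  1.1093, -0.0831]), 'qd': array([-0.0011, -0.0004, -0.0011,  0.0019,  0.001 , -0.0012, -0.0011]), 'effort': array([ -0.0014, -59.6248,   1.6066, -28.1539,   0.0126,   0.0014,
        -0.    ]), 'position': array([0.2205, 0.638 , 0.1928]), 'eef_rot': array([ 0.1656,  0.9862,  0.    , -0.    ]), 'contact_force': array([-0.1791,  0.8541,  0.4212]), 'wrist_torque': array([ 0.0531, -0.0153,  0.0283]), 'grasp_force': 0.0, 'grip_width': 1.0013407738567044}
```

View images.

```bash
python3 -c "
import cv2,numpy as np
a=cv2.imread('pics/a_side.png')[100:300,110:310];b=cv2.imread('pics/a_top.png')[150:350,140:340]
cv2.imwrite('pics/a_c.png',cv2.resize(np.hstack([a,b]),None,fx=2,fy=2,interpolation=2))"
```

```text
(no output)
```

View pics/a_c.png

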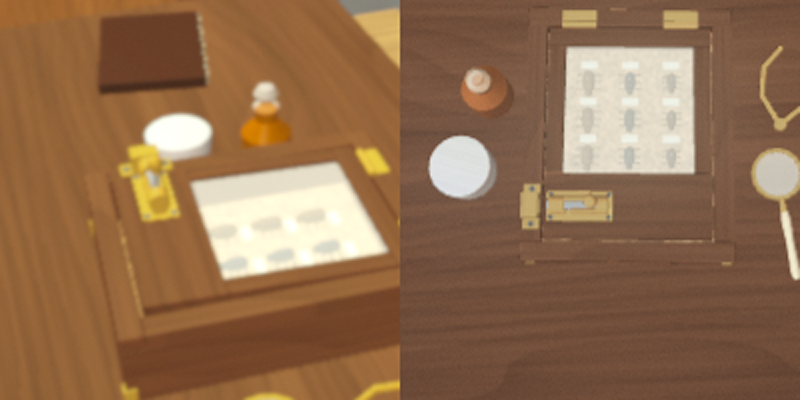

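View pics/a_top.png

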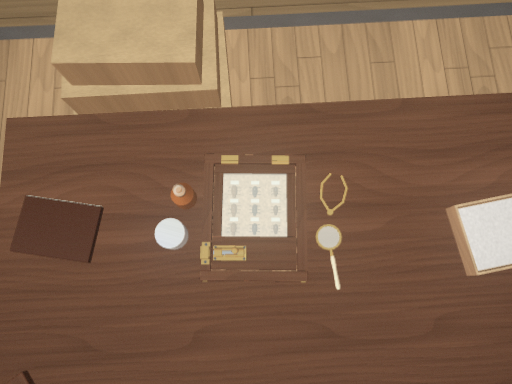

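```bash
python3 - <<'E'
from h import *
np.set_printoptions(precision=4,suppress=True)
p=r.snapshot("top")
hsv=cv2.cvtColor(p["image"],cv2.COLOR_RGB2HSV)
m=cv2.inRange(hsv,(18,90,120),(35,255,255)); m[:150]=0;m[290:]=0;m[:,:198]=0;m[:,312:]=0
n,l,s,c=cv2.connectedComponentsWithStats(m)
for i in range(1,n):
    if s[i,4]>8: print(s[i],c[i],world(p,c[i],z=.085), world(p,c[i]))
print(p["extrinsics"])
for k in r.landmark_of(p,"knob")+r.landmark_of(p,"keeper_foot"): print(k)
# front edge of case and depth peaks around the knob
for v in range(240,262,2): print(v,[round(float(world(p,(u,v))[2]),3) for u in range(200,250,3)])
print(world(p,(236,250.5),z=.145))
E
python3 -m inch '[-1,0.02,0.0,-0.4,0,0,0, -1,-0.3,-0.3,-0.6,0,0,-0.05, -1,-0.6,-0.6,-0.6,0,0,-0.1, -1,-0.8,-0.8,-0.6,0,0,-0.106, -1,-0.9,-1,-0.6,0,0,-0.106, -1,-1,-1,-0.6,0,0,-0.106, -1,-1,-1,-0.6,0,0,-0.106, -1,-1,-1,-0.6,0,0,-0.106]'
```

```text
[221 155  18   9 154] [229.1688 159.    ] [0.7646 0.1137 0.085 ] [0.7652 0.1138 0.0831]
[272 155  17   9 149] [279.8255 159.1074] [ 0.7573 -0.016   0.085 ] [ 0.7579 -0.0162  0.0831]
[200 242  10  23 193] [204.5699 252.8964] [0.5289 0.1821 0.085 ] [0.5271 0.1792 0.1063]
[213 245  34  16 407] [229.4521 252.8698] [0.5258 0.1217 0.085 ] [0.5236 0.1199 0.1106]
[[-0.0532 -0.9729  0.2252  0.4437]
 [-0.9986  0.0524 -0.0096  0.0525]
 [-0.0025 -0.2254 -0.9743  1.0599]
 [ 0.      0.      0.      1.    ]]
{'uv': [232.9, 250.0], 'conf': 0.59}
{'uv': [209.2, 254.2], 'conf': 0.75}
240 [0.003, 0.08, 0.08, 0.08, 0.083, 0.087, 0.086, 0.086, 0.087, 0.086, 0.086, 0.087, 0.086, 0.086, 0.086, 0.086, 0.088]
242 [0.001, 0.086, 0.087, 0.082, 0.085, 0.087, 0.087, 0.087, 0.087, 0.088, 0.086, 0.086, 0.087, 0.087, 0.086, 0.086, 0.087]
244 [0.002, 0.087, 0.087, 0.085, 0.086, 0.09, 0.087, 0.088, 0.088, 0.088, 0.088, 0.087, 0.088, 0.09, 0.089, 0.088, 0.087]
246 [0.079, 0.107, 0.104, 0.085, 0.087, 0.091, 0.09, 0.092, 0.091, 0.092, 0.092, 0.094, 0.09, 0.091, 0.091, 0.089, 0.086]
248 [0.105, 0.107, 0.108, 0.091, 0.085
[... 286 characters left out ...]
0.144, 0.144, 0.116, 0.116, 0.091, 0.088]
254 [0.106, 0.108, 0.107, 0.087, 0.088, 0.112, 0.112, 0.111, 0.109, 0.11, 0.111, 0.111, 0.113, 0.113, 0.114, 0.091, 0.089]
256 [0.105, 0.107, 0.106, 0.085, 0.088, 0.106, 0.108, 0.1, 0.099, 0.107, 0.107, 0.108, 0.108, 0.106, 0.105, 0.09, 0.088]
258 [0.089, 0.106, 0.105, 0.088, 0.089, 0.093, 0.09, 0.091, 0.092, 0.091, 0.092, 0.091, 0.092, 0.092, 0.092, 0.092, 0.088]
260 [0.082, 0.086, 0.087, 0.086, 0.088, 0.09, 0.089, 0.09, 0.088, 0.09, 0.089, 0.09, 0.088, 0.09, 0.089, 0.089, 0.089]
[0.5253 0.1023 0.145 ]
time_s: 1.95
position: [0.2819, 0.5118, 0.2527]
eef_rot: [-0.001, 1.0, 0.0, -0.0]
contact_force: [0.1, -0.2, -0.6]
grip_width: 0.999
grasp_force: 0.0
```

```bash

python3 -m inch '[-1,-0.15,-0.25,0,0,0,0.01, -1,-0.3,-0.5,0,0,0,0.017, -1,-0.45,-0.75,0,0,0,0.017, -1,-0.6,-1,0,0,0,0.017, -1,-0.6,-1,0,0,0,0.017, -1,-0.6,-1,0,0,0,0.017, -1,-0.6,-1,0,0,0,0.017, -1,-0.6,-1,0,0,0,0.017]'
python3 -m inch '[-1,-0.15,-0.25,0,0,0,0, -1,-0.3,-0.5,0,0,0,0, -1,-0.45,-0.75,0,0,0,0, -1,-0.6,-1,0,0,0,0, -1,-0.6,-1,0,0,0,0, -1,-0.6,-1,0,0,0,0, -1,-0.6,-1,0,0,0,0, -1,-0.6,-1,0,0,0,0]'
python3 -m inch '[-1,-0.15,-0.25,0,0,0,0, -1,-0.3,-0.5,0,0,0,0, -1,-0.45,-0.75,0,0,0,0, -1,-0.6,-1,0,0,0,0, -1,-0.6,-1,0,0,0,0, -1,-0.6,-1,0,0,0,0, -1,-0.6,-1,0,0,0,0, -1,-0.6,-1,0,0,0,0]'
python3 -m inch '[-1,-0.15,-0.25,0,0,0,0, -1,-0.3,-0.5,0,0,0,0, -1,-0.45,-0.75,0,0,0,0, -1,-0.6,-1,0,0,0,0, -1,-0.6,-1,0,0,0,0, -1,-0.6,-1,0,0,0,0, -1,-0.6,-1,0,0,0,0, -1,-0.6,-1,0,0,0,0]'
python3 -c "
from h import *
s=r.state();M=R.from_quat(s['eef_rot']).as_matrix();print(M,M.T@(np.array([.5245,.1025,.125])-s['position']))"
```

```text
time_s: 2.95
position: [0.3419, 0.4114, 0.2527]
eef_rot: [0.026, 1.0, 0.0, -0.0]
contact_force: [-0.3, -0.0, 0.7]
grip_width: 0.999
grasp_force: 0.0
time_s: 3.95
position: [0.3965, 0.3085, 0.2527]
eef_rot: [0.026, 1.0, 0.0, -0.0]
contact_force: [0.2, -0.7, -0.1]
grip_width: 1.003
grasp_force: 0.0
time_s: 4.95
position: [0.4512, 0.2055, 0.2527]
eef_rot: [0.026, 1.0, 0.0, -0.0]
contact_force: [-0.1, -0.2, 0.7]
grip_width: 1.0
grasp_force: 0.0
time_s: 5.95
position: [0.5059, 0.1025, 0.2528]
eef_rot: [0.026, 1.0, 0.0, -0.0]
contact_force: [-0.4, -0.5, 0.1]
grip_width: 1.0
grasp_force: 0.0
[[-9.98667246e-01  5.16113016e-02 -6.66309628e-05]
 [ 5.16112848e-02  9.98667222e-01  2.33079585e-04]
 [ 7.85716993e-05  2.29330038e-04 -9.99999971e-01]] [-0.01860775  0.0008897   0.12778769]
```

Go down to 30 mm above the grasp, then look.

```bash

python3 -m inch '[-1,-0.19,0.01,0.2,0,0,0, -1,-0.19,0.01,0.5,0,0,0, -1,-0.19,0.01,0.8,0,0,0, -1,-0.19,0.01,0.9,0,0,0, -1,-0.19,0.01,0.95,0,0,0, -1,-0.19,0.01,0.95,0,0,0, -1,-0.19,0.01,0.95,0,0,0, -1,-0.19,0.01,0.95,0,0,0]'
python3 look.py b knob; python3 -c "
import cv2,numpy as np
a=cv2.imread('pics/b_side.png')[110:260,110:260];b=cv2.imread('pics/b_top.png')[180:330,160:310]
cv2.imwrite('pics/b_c.png',cv2.resize(np.hstack([a,b]),None,fx=2.6,fy=2.6,interpolation=2))"
```

```text
time_s: 6.95
position: [0.5257, 0.1018, 0.1585]
eef_rot: [0.027, 1.0, 0.0, 0.001]
contact_force: [-1.2, -0.3, 0.3]
grip_width: 0.998
grasp_force: 0.0
knob side [184.6 180.8] 0.55 depth-> [0.5211 0.1004 0.1442]
{'time_s': 7.15, 'joints': array([-0.5624,  0.291 ,  0.3079,  1.944 , -0.1094,  0.9221,  1.317 ]), 'qd': array([ 0.0023,  0.0034, -0.0024,  0.0024, -0.0014, -0.0008, -0.0011]), 'effort': array([ -0.0002, -42.4108,   3.3158, -24.9528,   0.0113,  -0.0001,
        -0.0003]), 'position': array([0.5253, 0.1017, 0.158 ]), 'eef_rot': array([0.0266, 0.9996, 0.0001, 0.0002]), 'contact_force': array([ 0.3831,  0.1191, -0.4205]), 'wrist_torque': array([ 0.0065, -0.0241, -0.0591]), 'grasp_force': 0.0, 'grip_width': 0.996317953460573}
```

View pics/b_c.png

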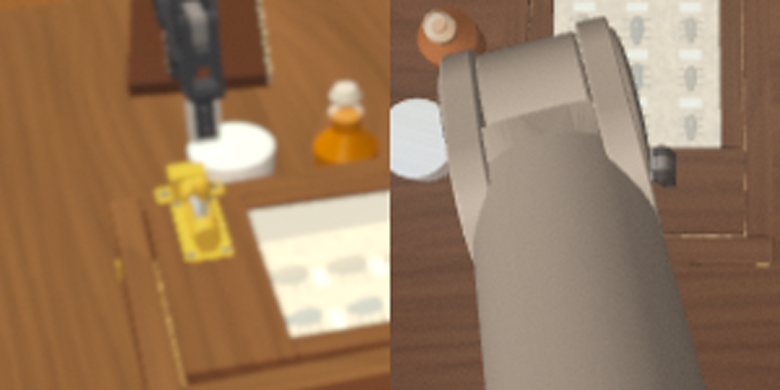

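```bash

python3 -m inch '[-1,0,0,0.1,0,0,0, -1,0,0,0.2,0,0,0, -1,0,0,0.3,0,0,0, -1,0,0,0.33,0,0,0, 0,0,0,0.33,0,0,0, 0.4,0,0,0.33,0,0,0, 0.4,0,0,0.33,0,0,0, 0.4,0,0,0.33,0,0,0]'
python3 -m inch '[0.5,0,0,0,0,0,0, 0.6,0,0,0,0,0,0, 0.7,0,0,0,0,0,0, 0.8,0,0,0,0,0,0, 1,0,0,0,0,0,0, 1,0,0,0,0,0,0, 1,0,0,0,0,0,0, 1,0,0,0,0,0,0]'
python3 look.py c knob; python3 -c "
import cv2,numpy as np
a=cv2.imread('pics/c_side.png')[140:240,140:240]
cv2.imwrite('pics/c_c.png',cv2.resize(a,None,fx=5,fy=5,interpolation=2))"
```

```text
time_s: 8.15
position: [0.5253, 0.1017, 0.125]
eef_rot: [0.027, 1.0, 0.0, 0.0]
contact_force: [-0.7, -0.7, 1.2]
grip_width: 0.3
grasp_force: 0.0
time_s: 9.15
position: [0.5251, 0.1016, 0.1248]
eef_rot: [0.027, 1.0, 0.0, -0.0]
contact_force: [-0.0, -1.2, 0.3]
grip_width: -0.002
grasp_force: 0.0
knob side [187.5 182.8] 0.46 depth-> [0.5258 0.0973 0.1404]
{'time_s': 9.35, 'joints': array([-0.5515,  0.3346,  0.2984,  1.974 , -0.1288,  0.8509,  1.334 ]), 'qd': array([ 0.0003,  0.0004,  0.0005, -0.0004,  0.    , -0.0001, -0.0001]), 'effort': array([ -0.0005, -43.8419,   3.6695, -23.4443,   0.0106,   0.0012,
         0.    ]), 'position': array([0.5252, 0.1017, 0.1248]), 'eef_rot': array([ 0.0266,  0.9996,  0.    , -0.    ]), 'contact_force': array([-0.1344, -0.9434,  0.1324]), 'wrist_torque': array([ 0.0214, -0.0122,  0.0627]), 'grasp_force': 0.0, 'grip_width': 0.0004117917058282874}
```

View pics/c_c.png

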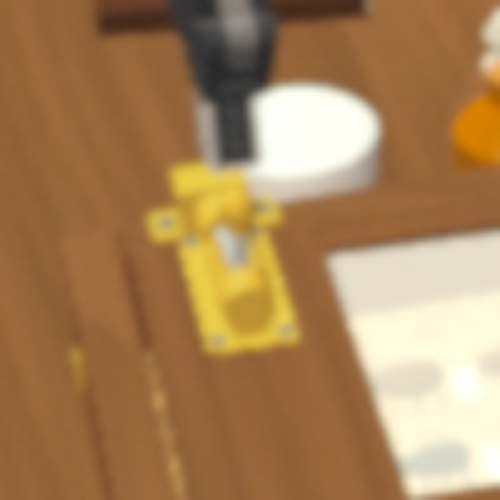

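```bash
python3 - <<'E'
from h import *
np.set_printoptions(precision=4,suppress=True)
S=r.snapshot("side");T=r.snapshot("top")
for a in [(184.6,180.8),(186,181)]:
  for b in [(234.5,250),(236,250)]: print(tri([(S,a),(T,b)]))
def proj(p,X):
    E=np.linalg.inv(np.array(p["extrinsics"]));h=p["image"].shape[0]; f=h/2/np.tan(np.radians(p["fovy"])/2)
    K=np.array([[f,0,p["cx"]],[0,f,p["cy"]],[0,0,1]])
    return cv2.projectPoints(np.array([X],float),cv2.Rodrigues(E[:3,:3])[0],E[:3,3],K,np.array(p["distortion"],float))[0].ravel()
print("side cam",np.array(S["extrinsics"])[:3,3])
for X in [(.5253,.1017,.125),(.5245,.1025,.139),(.5245,.1025,.104),(.523,.11,.139)]: print(X,proj(S,X),proj(T,X))
for v in range(164,196,2): print(v,[[round(float(q),3) for q in world(S,(u,v))] for u in (182,184,186,188)])
E
```

```text
[0.5246 0.1062 0.1402]
[0.5241 0.1027 0.1427]
[0.526  0.1062 0.1391]
[0.5254 0.1026 0.1416]
side cam [ 0.3922 -0.6657  0.6731]
(0.5253, 0.1017, 0.125) [187.3838 188.0556] [236.7665 251.2181]
(0.5245, 0.1025, 0.139) [186.2948 182.0816] [236.0909 251.0698]
(0.5245, 0.1025, 0.104) [187.7754 196.4691] [236.9389 252.3223]
(0.523, 0.11, 0.139) [184.6816 180.1756] [232.8533 251.9032]
164 [[0.518, 0.09, 0.19], [0.521, 0.087, 0.191], [0.525, 0.088, 0.19], [0.528, 0.087, 0.19]]
166 [[0.518, 0.091, 0.185], [0.521, 0.087, 0.187], [0.525, 0.088, 0.185], [0.528, 0.087, 0.185]]
168 [[0.518, 0.094, 0.178], [0.52, 0.087, 0.182], [0.524, 0.088, 0.181], [0.528, 0.088, 0.18]]
170 [[0.517, 0.093, 0.175], [0.52, 0.087, 0.178], [0.524, 0.089, 0.176], [0.528, 0.088, 0.175]]
172 [[0.517, 0.094, 0.17], [0.52, 0.089, 0.172], [0.524, 0.09, 0.171], [0.527, 0.089, 0.17]]
174 [[0.517, 0.096, 0.164], [0.52, 0.095, 0.164], [0.524, 0.095, 0.163], [0.542, 0.176, 0.108]]
176 [[0.529, 0.176, 0.105], [0.533, 0.172, 0.107], [0.537, 0.173, 0.106], [0.542, 0.173, 0.105]]
178 [[0.528, 0.169, 0.105], [0.53, 0.154, 0.114], [0.525, 0.106, 0.146], [0.529, 0.105, 0.146]]
180 [[0.524, 0.15, 0.113], [0.521, 0.105, 0.143], [0.524, 0.101, 0.145], [0.528, 0.1, 0.145]]
182 [[0.522, 0.141, 0.114], [0.52, 0.102, 0.141], [0.523, 0.098, 0.142], [0.527, 0.098, 0.142]]
184 [[0.521, 0.138, 0.111], [0.52, 0.105, 0.134], [0.523, 0.097, 0.139], [0.526, 0.096, 0.138]]
186 [[0.521, 0.137, 0.107], [0.524, 0.131, 0.11], [0.523, 0.101, 0.131], [0.526, 0.099, 0.132]]
188 [[0.519, 0.126, 0.11], [0.523, 0.127, 0.109], [0.523, 0.102, 0.126], [0.527, 0.102, 0.125]]
190 [[0.517, 0.121, 0.109], [0.521, 0.121, 0.108], [0.522, 0.104, 0.12], [0.526, 0.103, 0.119]]
192 [[0.516, 0.114, 0.109], [0.519, 0.111, 0.111], [0.522, 0.105, 0.114], [0.526, 0.102, 0.115]]
194 [[0.515, 0.109, 0.108], [0.518, 0.104, 0.111], [0.521, 0.099, 0.113], [0.525, 0.097, 0.114]]
```

```bash
python3 - <<'E'
from h import *
np.set_printoptions(precision=4,suppress=True)
print(r.grasp_offset, [a for a in dir(r) if a[0]!='_'])
S=r.snapshot("side")
for v in range(140,178,4): 
    a=[(u,world(S,(u,v))) for u in range(172,200)]
    a=[(u,w) for u,w in a if w[1]<.13 and w[2]>.15]
    if a: print(v,a[0][0],a[0][1],a[-1][0],a[-1][1])
E
```

```text
0.0187 ['IKError', 'boxes_of', 'finish_job', 'grasp_offset', 'landmark_of', 'snapshot', 'state']
140 173 [0.5085 0.1055 0.2347] 193 [0.5414 0.0845 0.2397]
144 174 [0.5081 0.0962 0.2315] 194 [0.5342 0.043  0.2555]
148 176 [0.5093 0.0861 0.2284] 194 [0.5332 0.0407 0.2491]
152 177 [0.5135 0.1063 0.2076] 194 [0.535  0.0529 0.2336]
156 178 [0.5123 0.092  0.2074] 193 [0.5348 0.0641 0.2189]
160 179 [0.5141 0.0971 0.1952] 190 [0.5344 0.0945 0.1925]
164 179 [0.5145 0.1046 0.1818] 191 [0.5358 0.096  0.1824]
168 180 [0.5142 0.0962 0.1779] 191 [0.5346 0.0933 0.1753]
172 181 [0.5154 0.0966 0.1684] 191 [0.5342 0.0951 0.1651]
```

```bash
cat > tip.py <<'E'
from h import *
np.set_printoptions(precision=4,suppress=True)
S=r.snapshot("side")
for v in range(150,192,3): 
    a=[(u,world(S,(u,v))) for u in range(174,202)]
    a=[(u,w) for u,w in a if w[1]<.13 and w[2]>.118]
    if a: print(v,a[0][0],a[0][1],a[-1][0],a[-1][1])
print(r.state()["position"],r.state()["contact_force"])
E
python3 -m inch '[-1,0,0,0,0,0,0, -1,0,0,0,0,0,0, -1,0,0,0,0,0,0, -1,0,0,0,0,0,0, -1,0,0,0.05,0,0,0, -1,0,0,0.1,0,0,0, -1,0,0,0.15,0,0,0, -1,0,0,0.2,0,0,0]'
python3 tip.py
```

```text
time_s: 10.5
position: [0.525, 0.1016, 0.1043]
eef_rot: [0.027, 1.0, -0.0, -0.0]
contact_force: [-0.4, -0.5, -0.8]
grip_width: 0.998
grasp_force: 0.0
150 176 [0.507  0.0739 0.2316] 195 [0.533  0.0328 0.2495]
153 176 [0.5071 0.0783 0.2228] 195 [0.5324 0.0319 0.2442]
156 177 [0.5066 0.0676 0.2228] 196 [0.5336 0.0312 0.2383]
159 178 [0.5073 0.0644 0.2182] 196 [0.5329 0.0298 0.2332]
162 180 [0.5104 0.0648 0.211 ] 196 [0.5322 0.0289 0.2277]
165 181 [0.5113 0.0632 0.2053] 197 [0.5336 0.029  0.2213]
168 182 [0.5107 0.0518 0.206 ] 197 [0.5331 0.0289 0.2152]
171 182 [0.5096 0.0487 0.2018] 198 [0.5349 0.031  0.2072]
174 183 [0.5086 0.0355 0.2039] 196 [0.5299 0.0265 0.2048]
177 184 [0.5127 0.0528 0.1855] 195 [0.5327 0.0519 0.1815]
180 183 [0.5192 0.1069 0.1423] 195 [0.532  0.051  0.1756]
183 184 [0.5117 0.0539 0.1718] 196 [0.5336 0.0523 0.1677]
186 185 [0.513  0.054  0.1647] 196 [0.5327 0.0502 0.1625]
189 185 [0.5206 0.1031 0.1229] 194 [0.5289 0.0527 0.1549]
[0.5246 0.1015 0.1037] [-0.6316  0.842   0.2334]
```

```bash

python3 -m inch '[-1,0,0,0.06,0,0,0, -1,0,0,0.12,0,0,0, -1,0,0,0.17,0,0,0, 0,0,0,0.17,0,0,0, 0.4,0,0,0.17,0,0,0, 0.4,0,0,0.17,0,0,0, 0.5,0,0,0.17,0,0,0, 0.55,0,0,0.17,0,0,0]'
python3 -m inch '[0.6,0,0,0,0,0,0, 0.65,0,0,0,0,0,0, 0.7,0,0,0,0,0,0, 0.8,0,0,0,0,0,0, 1,0,0,0,0,0,0, 1,0,0,0,0,0,0, 1,0,0,0,0,0,0, 1,0,0,0,0,0,0]'
python3 tip.py
```

```text
time_s: 11.55
position: [0.5253, 0.1022, 0.088]
eef_rot: [0.026, 1.0, 0.0, 0.0]
contact_force: [0.1, 1.6, 0.8]
grip_width: 0.224
grasp_force: 0.8
time_s: 12.55
position: [0.5255, 0.1037, 0.0881]
eef_rot: [0.026, 1.0, 0.001, 0.0]
contact_force: [-0.3, 6.9, 0.6]
grip_width: 0.14
grasp_force: 58.4
150 174 [0.5052 0.0855 0.2254] 195 [0.5435 0.0847 0.2181]
153 174 [0.5093 0.1167 0.2003] 194 [0.541  0.0836 0.2127]
156 175 [0.5096 0.1105 0.1972] 194 [0.5404 0.0835 0.2065]
159 176 [0.508  0.0919 0.2018] 195 [0.5415 0.0816 0.2008]
162 177 [0.5084 0.0866 0.1984] 196 [0.5351 0.0431 0.2186]
165 177 [0.5129 0.1201 0.1705] 196 [0.5339 0.0396 0.2147]
168 179 [0.515  0.1128 0.1676] 195 [0.5327 0.0446 0.2056]
171 180 [0.5127 0.0905 0.1751] 195 [0.5339 0.0535 0.1934]
174 180 [0.5117 0.0884 0.1698] 195 [0.5349 0.0606 0.1821]
177 180 [0.5147 0.1114 0.1475] 193 [0.536  0.0885 0.1573]
180 181 [0.516  0.111  0.1404] 193 [0.5356 0.0893 0.1499]
183 181 [0.5152 0.1102 0.134 ] 193 [0.535  0.0894 0.143 ]
186 182 [0.5139 0.094  0.1378] 193 [0.5347 0.0904 0.1353]
189 183 [0.5151 0.093  0.1311] 193 [0.5342 0.0905 0.1281]
[0.5255 0.1037 0.0881] [-0.875   6.4978  0.1932]
```

```bash

python3 -m inch '[1,0,0.01,0,0,0,0, 1,0,0.02,0,0,0,0, 1,0,0.035,0,0,0,0, 1,0,0.05,0,0,0,0, 1,0,0.065,0,0,0,0, 1,0,0.08,0,0,0,0, 1,0,0.09,0,0,0,0, 1,0,0.1,0,0,0,0]'
python3 -m inch '[1,0,0.003,0.005,0,0,0, 1,0,0.005,0.01,0,0,0, 1,0,0.01,0.01,0,0,0, 1,0,0.015,0.01,0,0,0, 1,0,0.02,0.01,0,0,0, 1,0,0.022,0.01,0,0,0, 1,0,0.025,0.01,0,0,0, 1,0,0.025,0.01,0,0,0]'
```

```text
time_s: 13.6
position: [0.5258, 0.1116, 0.0878]
eef_rot: [0.027, 1.0, -0.0, 0.0]
contact_force: [0.6, -0.8, 0.5]
grip_width: 0.141
grasp_force: 58.5
time_s: 14.6
position: [0.5259, 0.1142, 0.0868]
eef_rot: [0.027, 1.0, 0.0, -0.0]
contact_force: [-1.7, -1.7, 1.6]
grip_width: 0.144
grasp_force: 58.6
```

```bash

python3 -m inch '[1,0,0.004,0.003,0,0,0, 1,0,0.008,0.006,0,0,0, 1,0,0.012,0.01,0,0,0, 1,0,0.016,0.01,0,0,0, 1,0,0.02,0.01,0,0,0, 1,0,0.023,0.01,0,0,0, 1,0,0.025,0.01,0,0,0, 1,0,0.025,0.01,0,0,0]'
```

```text
time_s: 15.6
position: [0.526, 0.1161, 0.0858]
eef_rot: [0.027, 1.0, -0.0, -0.0]
contact_force: [-1.3, -4.9, 3.6]
grip_width: 0.138
grasp_force: 58.7
```

```bash

python3 -m inch '[1,0,0,0.002,0,0,0, 1,0,0,0.004,0,0,0, 1,0,0,0.006,0,0,0, 1,0,0,0.008,0,0,0, 1,0,0,0.01,0,0,0, 1,0,0,0.012,0,0,0, 1,0,0,0.013,0,0,0, 1,0,0,0.013,0,0,0]'
python3 -m inch '[1,0,0,0.002,0,0,0, 1,0,0,0.004,0,0,0, 1,0,0,0.006,0,0,0, 1,0,0,0.008,0,0,0, 1,0,0,0.01,0,0,0, 1,0,0,0.012,0,0,0, 1,0,0,0.013,0,0,0, 1,0,0,0.013,0,0,0]'
```

```text
time_s: 16.6
position: [0.5262, 0.1161, 0.0847]
eef_rot: [0.027, 1.0, -0.0, 0.0]
contact_force: [-0.5, -4.4, 5.2]
grip_width: 0.145
grasp_force: 58.8
time_s: 17.6
position: [0.5262, 0.1162, 0.0835]
eef_rot: [0.027, 1.0, -0.0, 0.0]
contact_force: [-1.5, -4.8, 7.2]
grip_width: 0.145
grasp_force: 58.9
```

```bash

python3 -m inch '[1,0,0,0.002,0,0,0, 1,0,0,0.004,0,0,0, 1,0,0,0.006,0,0,0, 1,0,0,0.008,0,0,0, 1,0,0,0.01,0,0,0, 1,0,0,0.012,0,0,0, 1,0,0,0.013,0,0,0, 1,0,0,0.013,0,0,0]'
python3 -m inch '[1,0,0,0.002,0,0,0, 1,0,0,0.004,0,0,0, 1,0,0,0.006,0,0,0, 1,0,0,0.008,0,0,0, 1,0,0,0.01,0,0,0, 1,0,0,0.012,0,0,0, 1,0,0,0.013,0,0,0, 1,0,0,0.013,0,0,0]'
```

```text
time_s: 18.6
position: [0.5264, 0.1163, 0.0823]
eef_rot: [0.027, 1.0, -0.0, 0.0]
contact_force: [-0.9, -5.9, 6.9]
grip_width: 0.144
grasp_force: 58.9
time_s: 19.6
position: [0.5265, 0.1166, 0.0811]
eef_rot: [0.027, 1.0, 0.0, 0.0]
contact_force: [-1.1, -4.3, 7.5]
grip_width: 0.14
grasp_force: 59.0
```

```bash

python3 -m inch '[1,0,0.002,0,0,0,0, 1,0,0.004,0,0,0,0, 1,0,0.006,0,0,0,0, 1,0,0.008,0,0,0,0, 1,0,0.008,0,0,0,0, 1,0,0.008,0,0,0,0, 1,0,0.008,0,0,0,0, 1,0,0.008,0,0,0,0]'
```

```text
time_s: 20.6
position: [0.5262, 0.118, 0.0807]
eef_rot: [0.026, 1.0, 0.0, 0.0]
contact_force: [0.5, 0.1, 3.8]
grip_width: 0.143
grasp_force: 58.8
```

```bash

python3 -m inch '[1,0,0.003,0.001,0,0,0, 1,0,0.006,0.002,0,0,0, 1,0,0.01,0.003,0,0,0, 1,0,0.014,0.003,0,0,0, 1,0,0.018,0.003,0,0,0, 1,0,0.022,0.003,0,0,0, 1,0,0.025,0.003,0,0,0, 1,0,0.03,0.003,0,0,0]'
```

```text
time_s: 21.6
position: [0.5263, 0.1203, 0.0805]
eef_rot: [0.027, 1.0, 0.0, 0.0]
contact_force: [-0.8, -2.1, 6.2]
grip_width: 0.14
grasp_force: 59.0
```

```bash

python3 -m inch '[1,0,0.006,0,0,0,0, 1,0,0.012,0,0,0,0, 1,0,0.018,0,0,0,0, 1,0,0.024,0,0,0,0, 1,0,0.03,0,0,0,0, 1,0,0.036,0,0,0,0, 1,0,0.042,0,0,0,0, 1,0,0.048,0,0,0,0]'
python3 -m inch '[1,0,0.006,0,0,0,0, 1,0,0.012,0,0,0,0, 1,0,0.018,0,0,0,0, 1,0,0.024,0,0,0,0, 1,0,0.03,0,0,0,0, 1,0,0.036,0,0,0,0, 1,0,0.042,0,0,0,0, 1,0,0.048,0,0,0,0]'
```

```text
time_s: 22.6
position: [0.5266, 0.1251, 0.0805]
eef_rot: [0.027, 1.0, -0.0, 0.0]
contact_force: [0.2, -1.8, 5.1]
grip_width: 0.144
grasp_force: 59.0
time_s: 23.6
position: [0.5269, 0.1298, 0.0804]
eef_rot: [0.027, 1.0, -0.0, 0.0]
contact_force: [-0.3, -1.7, 5.8]
grip_width: 0.144
grasp_force: 59.0
```

```bash

python3 -m inch '[1,0,0.006,0,0,0,0, 1,0,0.012,0,0,0,0, 1,0,0.018,0,0,0,0, 1,0,0.024,0,0,0,0, 1,0,0.03,0,0,0,0, 1,0,0.036,0,0,0,0, 1,0,0.041,0,0,0,0, 1,0,0.045,0,0,0,0]'
```

```text
time_s: 24.6
position: [0.5271, 0.1343, 0.0804]
eef_rot: [0.027, 1.0, -0.0, 0.0]
contact_force: [0.3, -2.8, 5.5]
grip_width: 0.138
grasp_force: 59.0
```

```bash

python3 -m inch '[1,0,0.003,0,0,0,0, 1,0,0.006,0,0,0,0, 1,0,0.009,0,0,0,0, 1,0,0.01,0,0,0,0, 1,0,0.01,0,0,0,0, 1,0,0.01,0,0,0,0, 1,0,0.01,0,0,0,0, 1,0,0.01,0,0,0,0]'
```

```text
time_s: 25.6
position: [0.5271, 0.1344, 0.0804]
eef_rot: [0.027, 1.0, -0.001, 0.0]
contact_force: [-0.4, -4.2, 6.1]
grip_width: 0.14
grasp_force: 59.0
```

```bash

python3 -m inch '[1,0.014,-0.003,0,0,0,0, 1,0.032,-0.003,0.0015,0,0,0, 1,0.047,-0.003,0.003,0,0,0, 1,0.064,-0.003,0.006,0,0,0, 1,0.079,-0.003,0.009,0,0,0, 1,0.093,-0.003,0.012,0,0,0, 1,0.11,-0.003,0.017,0,0,0, 1,0.123,-0.003,0.022,0,0,0]'
```

```text
time_s: 26.6
position: [0.5173, 0.135, 0.0792]
eef_rot: [0.027, 1.0, 0.0, 0.002]
contact_force: [0.1, -7.4, 6.0]
grip_width: 0.142
grasp_force: 59.0
```

```bash

python3 -m inch '[1,0.017,-0.005,0.006,0,0,0, 1,0.03,-0.01,0.012,0,0,0, 1,0.043,-0.01,0.019,0,0,0, 1,0.059,-0.01,0.028,0,0,0, 1,0.071,-0.01,0.035,0,0,0, 1,0.083,-0.01,0.043,0,0,0, 1,0.098,-0.01,0.054,0,0,0, 1,0.109,-0.01,0.063,0,0,0]'
```

```text
time_s: 27.6
position: [0.5052, 0.1354, 0.0731]
eef_rot: [0.027, 1.0, 0.0, 0.001]
contact_force: [-0.5, -4.0, 16.0]
grip_width: 0.116
grasp_force: 70.7
```

```bash
python3 look.py d knob | head -3; python3 -c "
import cv2,numpy as np
a=cv2.imread('pics/d_side.png')[140:230,140:240]
cv2.imwrite('pics/d_c.png',cv2.resize(a,None,fx=6,fy=6,interpolation=2))"
```

```text
knob side [181.3 181.2] 0.45 depth-> [0.5187 0.1261 0.127 ]
{'time_s': 27.8, 'joints': array([-0.6012,  0.391 ,  0.2706,  2.041 , -0.1537,  0.7257,  1.2825]), 'qd': array([ 0.0013, -0.0012,  0.0009, -0.0012, -0.0019,  0.0002,  0.0016]), 'effort': array([ -1.2341, -38.5521,   1.8518, -17.4118,  -0.713 ,  -0.2358,
        -0.0906]), 'position': array([0.5052, 0.1355, 0.073 ]), 'eef_rot': array([0.0266, 0.9996, 0.0004, 0.0013]), 'contact_force': array([-0.642 , -3.0469, 13.4306]), 'wrist_torque': array([-0.7593, -0.0342,  0.1211]), 'grasp_force': 71.14284753799438, 'grip_width': 0.11998956007972164}
```

View pics/d_c.png

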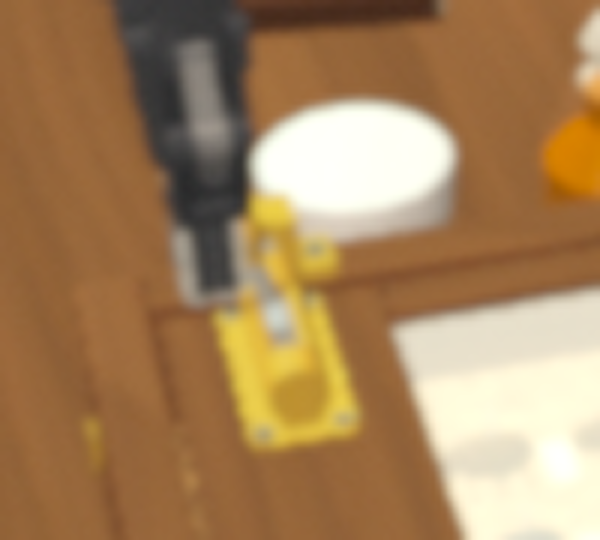

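```bash

python3 -m inch '[1,0.01,0,-0.005,0,0,0, 1,0.02,0,-0.005,0,0,0, 1,0.03,0,-0.005,0,0,0, 1,0.04,0,0,0,0,0, 1,0.045,0,0,0,0,0, 1,0.05,0,0.005,0,0,0, 1,0.05,0,0.01,0,0,0, 1,0.05,0,0.01,0,0,0]'
```

```text
time_s: 28.8
position: [0.5017, 0.1358, 0.0719]
eef_rot: [0.027, 1.0, 0.001, 0.003]
contact_force: [4.9, -2.0, 6.6]
grip_width: 0.121
grasp_force: 77.5
```

```bash

python3 -m inch '[1,0.002,0,0.006,0,0,0, 1,0.004,0,0.012,0,0,0, 1,0.006,0,0.018,0,0,0, 1,0.01,0,0.024,0,0,0, 1,0.013,0,0.03,0,0,0, 1,0.016,0,0.036,0,0,0, 1,0.018,0,0.042,0,0,0, 1,0.02,0,0.042,0,0,0]'
```

```text
time_s: 29.8
position: [0.5005, 0.1357, 0.0694]
eef_rot: [0.027, 1.0, 0.001, 0.003]
contact_force: [0.1, -5.5, 23.3]
grip_width: 0.119
grasp_force: 87.2
```

```bash

python3 -m inch '[1,0,0,-0.01,0,0,0, 1,0,0,-0.02,0,0,0, 1,0,0,-0.03,0,0,0, 1,0,0,-0.03,0,0,0, 0.4,0,0,-0.03,0,0,0, 0.4,0,0,-0.03,0,0,0, 0.4,0,0,-0.03,0,0,0, 0.4,0,0,-0.03,0,0,0]'
python3 -m inch '[0.4,0,0,-0.1,0,0,0, 0.4,0,0,-0.2,0,0,0, 0.4,0,0,-0.3,0,0,0, 0.4,0,0,-0.4,0,0,0, 0.4,0,0,-0.5,0,0,0, 1,0,0,-0.5,0,0,0, 1,0,0,-0.5,0,0,0, 1,0,0,-0.5,0,0,0]'
python3 look.py e knob bolt| head -5; python3 -c "
import cv2,numpy as np
a=cv2.imread('pics/e_side.png')[140:230,140:240]
cv2.imwrite('pics/e_c.png',cv2.resize(a,None,fx=6,fy=6,interpolation=2))"
```

```text
time_s: 30.8
position: [0.4963, 0.1359, 0.0693]
eef_rot: [0.026, 1.0, -0.0, -0.0]
contact_force: [0.1, -0.2, 0.6]
grip_width: 0.304
grasp_force: 0.0
time_s: 31.8
position: [0.4964, 0.1357, 0.1192]
eef_rot: [0.027, 1.0, -0.0, -0.0]
contact_force: [0.2, -0.6, 0.3]
grip_width: 0.001
grasp_force: 0.0
knob side [177.1 180.9] 0.62 depth-> [0.5104 0.1262 0.1297]
bolt side [247.4 318.5] 0.72 depth-> [ 0.5626 -0.1509  0.0065]
{'time_s': 32.1, 'joints': array([-0.6293,  0.3101,  0.2903,  2.0227, -0.1191,  0.8248,  1.2466]), 'qd': array([ 0.001 , -0.001 , -0.001 , -0.0008, -0.0016,  0.0004, -0.    ]), 'effort': array([ -0.0009, -41.7923,   3.2844, -22.9042,   0.0105,   0.0031,
         0.0001]), 'position': array([0.4967, 0.1358, 0.1195]), 'eef_rot': array([ 0.0266,  0.9996, -0.0001, -0.0001]), 'contact_force': array([-0.1464, -0.6967, -0.1411]), 'wrist_torque': array([-0.003 , -0.001 , -0.0313]), 'grasp_force': 0.0, 'grip_width': 0.001137271775033044}
```

View pics/e_c.png

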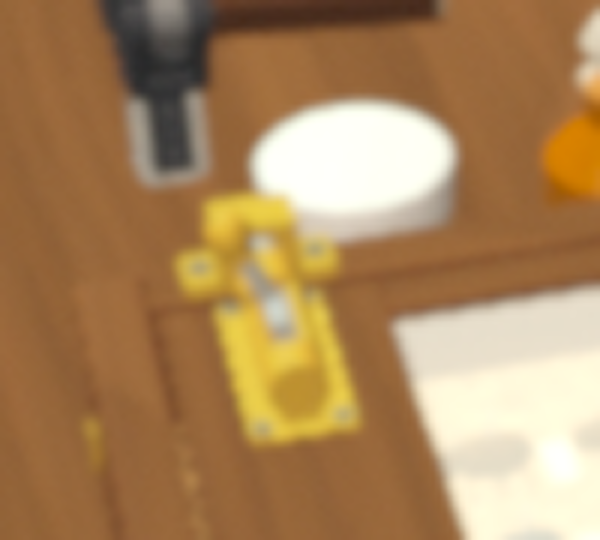

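```bash

python3 -m inch '[1,-0.1,0,0,0,0,0, 1,-0.2,0,0,0,0,0, 1,-0.3,0,0,0,0,0, 1,-0.43,0,0,0,0,0, 1,-0.43,0,0.1,0,0,0, 1,-0.43,0,0.2,0,0,0, 1,-0.43,0,0.32,0,0,0, 1,-0.43,0,0.38,0,0,0]'
python3 -m inch '[1,0.02,0,0,0,0,0, 1,0.04,0,0,0,0,0, 1,0.06,0,0,0,0,0, 1,0.08,0,0,0,0,0, 1,0.10,0,0,0,0,0, 1,0.12,0,0,0,0,0, 1,0.13,0,0.01,0,0,0, 1,0.14,0,0.02,0,0,0]'
```

```text
time_s: 33.1
position: [0.5387, 0.1334, 0.0804]
eef_rot: [0.026, 1.0, -0.0, -0.001]
contact_force: [0.2, -0.9, 0.2]
grip_width: 0.001
grasp_force: 0.0
time_s: 34.1
position: [0.5258, 0.1343, 0.0797]
eef_rot: [0.027, 1.0, 0.0, 0.0]
contact_force: [1.5, -0.3, 0.9]
grip_width: 0.003
grasp_force: 0.5
```

```bash

python3 -m inch '[1,0.015,0,0.005,0,0,0, 1,0.03,0,0.01,0,0,0, 1,0.045,0,0.015,0,0,0, 1,0.06,0,0.02,0,0,0, 1,0.075,0,0.025,0,0,0, 1,0.09,0,0.03,0,0,0, 1,0.105,0,0.035,0,0,0, 1,0.11,0,0.035,0,0,0]'
python3 look.py f knob | head -2
```

```text
time_s: 35.1
position: [0.5155, 0.1347, 0.0762]
eef_rot: [0.027, 1.0, 0.0, 0.001]
contact_force: [5.4, -0.4, -2.3]
grip_width: -0.003
grasp_force: 2.4
knob side [169.6 185.6] 0.57 depth-> [0.4949 0.1298 0.1194]
knob top [330.2 237.8] 0.29 depth-> [ 0.5575 -0.1399  0.0087]
```

```bash

python3 -m inch '[1,-0.03,0,-0.05,0,0,0, 1,-0.03,0,-0.15,0,0,0, 1,-0.03,0,-0.22,0,0,0, 1,0.08,0,-0.22,0,0,0, 1,0.2,0,-0.22,0,0,0, 1,0.22,0,-0.22,0,0,0, 1,0.22,0,-0.18,0,0,0, 1,0.22,0,-0.15,0,0,0]'
python3 -m inch '[1,0,0,0.015,0,0,0, 1,0,0,0.03,0,0,0, 1,0,0,0.045,0,0,0, 1,0.005,0,0.06,0,0,0, 1,0.01,0,0.075,0,0,0, 1,0.015,0,0.085,0,0,0, 1,0.02,0,0.095,0,0,0, 1,0.025,0,0.1,0,0,0]'
```

```text
time_s: 36.3
position: [0.4929, 0.136, 0.0908]
eef_rot: [0.027, 1.0, -0.0, 0.0]
contact_force: [0.1, 0.4, -0.5]
grip_width: -0.001
grasp_force: 0.0
time_s: 37.3
position: [0.4903, 0.1362, 0.081]
eef_rot: [0.027, 1.0, 0.0, 0.0]
contact_force: [-0.3, -0.5, 1.2]
grip_width: 0.001
grasp_force: 1.0
```

Contact is light; keep pressing down slowly.

```bash

python3 -m inch '[1,0,0,0.01,0,0,0, 1,0,0,0.02,0,0,0, 1,0,0,0.03,0,0,0, 1,0,0,0.04,0,0,0, 1,0,0,0.05,0,0,0, 1,0,0,0.06,0,0,0, 1,0,0,0.065,0,0,0, 1,0,0,0.07,0,0,0]'
```

```text
time_s: 38.3
position: [0.4903, 0.1361, 0.074]
eef_rot: [0.027, 1.0, -0.0, -0.0]
contact_force: [-1.7, 0.3, 2.0]
grip_width: -0.003
grasp_force: 0.7
```

```bash

python3 -m inch '[1,0,0,0.006,0,0,0, 1,0,0,0.012,0,0,0, 1,0,0,0.018,0,0,0, 1,0,0,0.024,0,0,0, 1,0,0,0.03,0,0,0, 1,0,0,0.03,0,0,0, 1,0,0,0.03,0,0,0, 1,0,0,0.03,0,0,0]'
```

```text
time_s: 39.3
position: [0.4903, 0.1362, 0.0711]
eef_rot: [0.027, 1.0, 0.0, 0.0]
contact_force: [-0.6, -0.1, 1.3]
grip_width: -0.0
grasp_force: 0.8
```

```bash

python3 -m inch '[1,0,0,0.006,0,0,0, 1,0,0,0.012,0,0,0, 1,0,0,0.018,0,0,0, 1,0,0,0.024,0,0,0, 1,0,0,0.03,0,0,0, 1,0,0,0.03,0,0,0, 1,0,0,0.03,0,0,0, 1,0,0,0.03,0,0,0]'
```

```text
time_s: 40.3
position: [0.4901, 0.1362, 0.0686]
eef_rot: [0.027, 1.0, 0.0, -0.0]
contact_force: [-3.7, -1.2, 8.9]
grip_width: 0.002
grasp_force: 4.4
```

```bash

python3 -m inch '[1,0,0,-0.1,0,0,0, 1,0,0,-0.3,0,0,0, 1,0,0,-0.6,0,0,0, 1,0,0,-0.9,0,0,0, 1,0,0,-1,0,0,0, 1,0.3,0.5,-1,0,0,0, 1,0.5,0.9,-1,0,0,0, 1,0.5,1,-1,0,0,0]'
python3 -m inch '[1,0,0.2,-0.2,0,0,0, 1,0,0.5,-0.3,0,0,0, 1,0,0.8,-0.3,0,0,0, 1,0,1,-0.3,0,0,0, 1,0,1,-0.3,0,0,0, 1,0,1,-0.3,0,0,0, 1,0,1,-0.3,0,0,0, 1,0,1,-0.3,0,0,0]'
python3 look.py g knob keeper_foot tin bottle| head -12; python3 -c "
import cv2,numpy as np
a=cv2.imread('pics/g_side.png')[140:240,130:230];b=cv2.imread('pics/g_top.png')[200:300,170:270]
cv2.imwrite('pics/g_c.png',cv2.resize(np.hstack([a,b]),None,fx=4,fy=4,interpolation=2))"
python3 - <<'E'
from h import *
p=r.snapshot("top")
for v in range(246,268,2): print(v,[round(float(world(p,(u,v))[2]),3) for u in range(200,250,3)])
E
```

```text
time_s: 41.3
position: [0.4436, 0.2417, 0.1675]
eef_rot: [0.024, 1.0, 0.0, -0.001]
contact_force: [0.3, -0.3, 0.0]
grip_width: -0.002
grasp_force: 0.0
time_s: 42.3
position: [0.4512, 0.3377, 0.1982]
eef_rot: [0.027, 1.0, -0.0, 0.0]
contact_force: [-0.1, -1.0, 0.5]
grip_width: -0.001
grasp_force: 0.0
knob side [168.  192.8] 0.47 depth-> [0.4897 0.1289 0.1035]
knob top [220.1 270.1] 0.44 depth-> [0.4861 0.1461 0.0803]
  tri [0.4886 0.1447 0.0922]
keeper_foot side [184.8 186.3] 0.76 depth-> [0.5266 0.1375 0.105 ]
keeper_foot side [184.7 191.3] 0.3 depth-> [0.5235 0.1268 0.1004]
keeper_foot top [211.2 254.7] 0.76 depth-> [0.524  0.1665 0.0814]
  tri [0.5275 0.1657 0.0852]
tin side [199.4 187.7] 0.94 depth-> [0.5606 0.1567 0.0805]
tin side [184.2 190.7] 0.66 depth-> [0.5227 0.1277 0.1015]
tin top [174.1 233.5] 0.91 depth-> [0.5832 0.2601 0.0639]
  tri [ 0.5888  0.2748 -0.0045]
bottle side [243.5 184. ] 0.81 depth-> [0.6538 0.1387 0.0801]
246 [0.082, 0.106, 0.106, 0.087, 0.079, 0.084, 0.082, 0.084, 0.082, 0.084, 0.083, 0.082, 0.082, 0.084, 0.083, 0.079, 0.081]
248 [0.107, 0.105, 0.107, 0.0
[... 476 characters left out ...]
7, 0.106, 0.085, 0.08, 0.101, 0.102, 0.101, 0.101, 0.102, 0.102, 0.101, 0.103, 0.103, 0.102, 0.081, 0.081]
258 [0.088, 0.106, 0.104, 0.085, 0.08, 0.084, 0.082, 0.083, 0.101, 0.083, 0.084, 0.083, 0.082, 0.083, 0.083, 0.082, 0.08]
260 [0.082, 0.087, 0.087, 0.083, 0.08, 0.082, 0.082, 0.084, 0.1, 0.082, 0.083, 0.082, 0.082, 0.082, 0.082, 0.082, 0.08]
262 [0.08, 0.086, 0.086, 0.083, 0.08, 0.079, 0.081, 0.08, 0.104, 0.081, 0.08, 0.081, 0.08, 0.08, 0.081, 0.082, 0.08]
264 [0.08, 0.082, 0.081, 0.08, 0.08, 0.082, 0.081, 0.104, 0.105, 0.08, 0.08, 0.081, 0.081, 0.081, 0.081, 0.08, 0.081]
266 [0.08, 0.081, 0.08, 0.078, 0.081, 0.081, 0.08, 0.109, 0.108, 0.08, 0.081, 0.081, 0.08, 0.081, 0.08, 0.081, 0.08]
```

View pics/g_c.png

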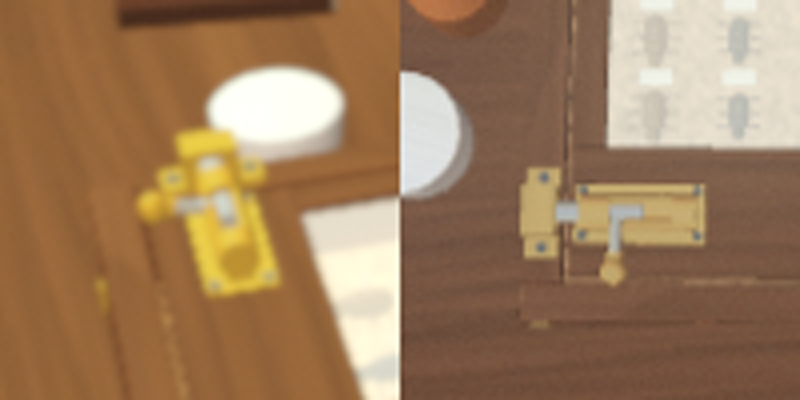

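The pictures show the bolt across the gap inside the keeper, the handle down in its front notch with the knob about 21 mm above the hatch, the hatch flush, and the tin and bottle where they were.

```bash
python3 -c "
from workcell import r
print(r.finish_job())"
```

```text
the job is handed in; nothing more can be done
None
```

The case is bolted and the job is handed in, with no verdict returned: the bolt is fully home in the keeper, the handle is down in its front notch and the gripper is clear, though the fingers slipped off the knob mid-turn (up to 23 N downward), so I finished the turn by pushing it with them shut.

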